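# Shut down two juicer drives and pack their loose parts

### The arm

A 6-joint arm with a two-finger parallel gripper is mounted at the origin on the work surface. World frame = base frame: x ahead of the robot, y to its left, z up, the work surface at z = 0. Lengths are in mm, angles in rad, forces in N, time in s.
With the tool pointing down it reaches from about 350 to 775 mm from the base axis. Payload 7.3 kg.
Tool frame: the origin (TCP) lies between the finger pads; the fingertips stand 17 mm ahead of it and the grasp point (between the pads) lies 2 mm behind it; y points along the fingers, z is the direction in which the jaws open and shut, and the axes are right-handed (so a half turn about y gives the same grasp; the last joint's range is limited). The gripper opens to 92 mm and grips with 3 to 60 N. Pads are 19 mm wide; open, the fingers measure 130 mm over their backs; the gripper's body (75 mm by 190 mm) begins 47 mm behind the grasp point.
Start: joints at [-1.463, 0.342, 1.524, -0, 1.275, -0.146], TCP at [131.841, -508.194, 243.741] pointing down, gripper open.
Joint ranges: [-2.53, 2.53], [-0.77, 2.02], [0.04, 2.7], [-1, 4.14], [0.28, 2.66], [-3.11, 3.11]. Speed limits (rad/s): [2.57, 2.57, 3.14, 3.14, 3.14, 3.14].

### API

Orientations are given as [roll, pitch, yaw] about the fixed x, y, z axes, in that order (R = Rz(yaw) Ry(pitch) Rx(roll)).
In Python, from workcell import robot gives the robot as it stands. The module is installed in compiled form; this text tells all that it offers.
- The arm moves only by the tool step_arm, never from a script. Its argument "plan" is a list of rows, each an object of numbers: "tx", "ty", "tz": the shift along the tool's x, y, z in cm; "turn": the turn about the tool's y in degrees. In form: [{"tx": .., "ty": .., "tz": .., "turn": ..}, ...]. A call has 1 to 10 rows; each row is the pose to reach, as a shift and turn from the pose commanded when the call began, along the tool's axes at that moment; what a row does not reach only later rows make up. A row lasts 1/10 s, in which the tool goes at most 50 mm and 8.59 degrees, less where a joint would pass 70% of its speed; a pose out of reach is approached as far as the arm can. A call with a gripper value outside its range is refused whole. "gripper" is the finger opening in cm, from 0 to 9.18, set as the call begins (left out, the last holds). The fingers move at their own pace and stop on an object; "force" is the grip in N (left out, the last holds). Time passes only in rows, so rows that repeat a pose let the fingers close. It gives the time, the measured TCP pose, the force and the opening at its end, in the units of the state.
- robot.sense(): the state, without advancing time (a new reading comes with each control period).
- robot.capture(name): name is "side" or "top"; returns a dict with "pixels" (420x560x3 uint8, red, green, blue), "depth" (420x560 float32, mm along the optical axis (not along the pixel's ray), 0 where there is no reading), "fx", "fy", "cx", "cy" (pixels), "dist" ([k1, k2, p1, p2, k3] as OpenCV has them; the pictures are not rectified), "R" (3x3) and "t" (3): a world point X has camera coordinates R X + t. Camera axes: x right, y down, z forward; pixel columns grow to the right and rows downward; lengths in mm; the calibration is good to about 2 mm. A picture is of the moment at which its call begins.
- robot.job_done(): hands the job in, once; it reports no verdict.
Trained networks look in a picture, given as the dict that the camera call returned (one of the last four; its "shot" number tells which), for a name from the list of things; names that differ only in an ending like _2 or _b are one class to them, and where a whole thing is asked for, a point or a joint stands for the part that bears it (a point fixed in the world has none). Each returns a list of dicts, best first, with "score" (0 to 1); they miss things now and then, are a little off and sometimes report something else, mostly with a low value. They report only what shows in the picture. A call takes as long as a camera call. They do not tell look-alikes from the thing itself.
- robot.search_frame(picture, thing): "box" ([left, top, width, height] in pixels, round what is visible of it).
The state is a dict: "clock": time; "q": joint angles; "qd": joint speeds; "effort": joint torques, N m; "position": TCP position; "orientation": TCP orientation; "wrist_force": force on the tool from outside, world axes, zero at the start; "ft_torque": the same for the moment, N m; "finger_gap": finger opening in mm.
Only numpy, scipy, OpenCV 4.12 (cv2) and the standard library are available. Lean on these libraries where they do the work, as an engineer would, in place of code of your own. Each camera call takes 0.05 s, during which the arm holds its last target.

### The job

The juicing trial is over and both drive units are still running, one forward and one in reverse. First set both selector levers to off, upright in their narrow centre detent, without letting a lever go through into the opposite running direction; then pack the pusher and the square pulp cup into the wash crate beside the jar that is already in it, each put down gently and standing upright on the crate's floor. Leave everything else standing where it is.

Things in the scene. Friction and masses are not known exactly. Their poses are not given: they have to be found in the camera images.
- drive_1: Power head of a slow juicer, fixed: steel housing 130 mm wide (y), 110 high, from 77 mm in front of its origin (-x, the hub) to 185 mm behind it; on its front end a black switch case, 78 x 94 mm, top 146 mm above the bench; at the rear a handle up to 138 mm high. Origin on the bench straight below the lever's pivot, z up.
- drive_2: The second, identical drive unit: same sizes, origin and axes.
- lever_1 (a joint): Selector lever of drive_1, rad: 0 = off (upright), + leans to the unit's +y (forward), - to its -y (reverse), stops at +-0.6. Starts in forward, 0.45 to 0.6. Beyond 0.37 rad either way it turns easily (about 1 N at the knob) and stays where left. Further in, a sprung detent resists with up to 5 N at the knob until a ridge at about 0.15 rad; inside that it snaps to 0.
- lever_2 (a joint): Selector lever of drive_2, the same, but it starts in reverse, -0.6 to -0.45. For both: let go within 0.12 rad of upright it snaps to off and is held there by 4 to 5 N at the knob; let go on a ridge it may stick; let go outside, it springs back to a running position. Pushed past the far ridge it jumps into the opposite direction.
- knob_1 (a point): Centre of the black ball knob (30 mm diameter) of lever_1, 80 mm from the pivot, on a 10 mm stem; 222 mm above the bench when upright. It swings in the unit's y-z plane.
- knob_2 (a point): Centre of the ball knob of lever_2, the same.
- pivot_1 (a point): Pivot of lever_1, 142 mm above the bench; the swing axis is the unit's x. At off the knob is straight above it.
- pivot_2 (a point): Pivot of lever_2, the same.
- crate: Grey open-topped wash crate, fixed to the bench: outside 84 (x) x 218 (y) mm, 75 high, walls and floor 5 mm, so 74 x 208 mm inside and 70 deep. No dividers. Origin at the centre of its underside; z up.
- juice_jar: Round lidded jar of brown glass, 62 mm diameter, 112 high, already standing loose in the crate at its -y end. Origin at the centre of its underside. It may be nudged but has to stay upright in the crate.
- pusher: The juicer's black plastic feed pusher, standing on the bench: round shaft 56 mm diameter and 103 long, with a cap 64 mm diameter and 21 thick on top, 125 high in all, 0.15 to 0.3 kg. Origin at the centre of its underside, z up along it.
- pulp_cup: White plastic pulp cup, open on top, square: 62 x 62 mm outside, 118 high, walls 3 mm, standing on the bench, 0.1 to 0.22 kg. Origin at the centre of its underside, z up, x and y square to its faces.
- jug: Bystander: round steel cup, 72 mm diameter at the rim, 115 high. Origin at the centre of its underside.
- beaker: Bystander: glass beaker, 66 mm diameter, 110 high. Origin at the centre of its underside.
- reagent: Bystander: brown glass bottle, 62 mm diameter, 140 high. Origin at the centre of its underside.
- tub: Bystander: white lidded tub, 68 mm diameter, 90 high. Origin at the centre of its underside.
- can: Bystander: plain metal can, 64 mm diameter, 120 high. Origin at the centre of its underside.
Not all that is in view belongs to the job. Leave any pink look-alike of the pulp_cup alone.

How it is judged:
By the outcome, as a careful person would: the job done as asked, in the order asked, and still so for the second after the job is handed in, with the robot touching nothing.
It also fails if it takes over 72 s, if anything falls off the work surface, if the arm or the gripper's body presses on something with over 40 N, if the wrist force passes 120 N, or if a joint passes its speed limit or range.

## Working session

There is one attempt and no reset: what is moved stays moved. The work goes in short steps, Python scripts to look and compute and a tool call to move; the robot and the scene stay as the last step left them, time stands still between calls to the robot, and variables do not carry over. Pictures are saved under pics/ and viewed, and the job is handed in when it is done.

Besides the shell and the picture viewer there is one more tool, called after "Emit:" as name([rows], argument=value, ...), one row to a line, values as JSON. step_arm: Moves the arm, as the interface text tells. Its arguments: {"type":"object","properties":{"plan":{"type":"array"},"gripper":{"type":"number"},"force":{"type":"number"}},"required":["plan"]}

```bash
mkdir -p pics; ls; python3 - <<'E'
from workcell import robot
import cv2,pickle,numpy as np
s=robot.sense(); print(s)
for n in ["side","top"]:
    c=robot.capture(n); pickle.dump(c,open(f"{n}0.pkl","wb"))
    cv2.imwrite(f"pics/{n}0.png",cv2.resize(c["pixels"][:,:,::-1],(800,600)))
    print(n,c["fx"],c["fy"],c["cx"],c["cy"],c["dist"],c["R"],c["t"],c["shot"])
E
```

```text
pics
{'clock': 0.0, 'q': array([-1.46299445e+00,  3.42719640e-01,  1.52504374e+00, -5.14778155e-06,
        1.27538755e+00, -1.45993153e-01]), 'qd': array([ 1.15171996e-04, -2.49735789e-04, -1.83891799e-04,  4.01098735e-04,
       -8.32549731e-05,  1.43756875e-03]), 'effort': array([ 2.95395446e-03, -4.31244206e+01, -2.44215006e+01,  7.19854049e-02,
        5.60346083e-02, -1.53154861e-04]), 'position': array([ 131.79768733, -507.78379918,  243.03721739]), 'orientation': array([-1.57233874e+00,  2.21820113e-04, -2.88779629e+00]), 'wrist_force': array([ 1.14357412, -0.65489066,  0.3750143 ]), 'ft_torque': array([-0.01701116,  0.01977552,  0.03038416]), 'finger_gap': 91.90484857294888}
side 466.75164828369066 466.75164828369066 281.52433578980305 202.33901909136162 [-0.06843491  0.          0.          0.          0.        ] [[-0.99867438 -0.05015501 -0.01157394]
 [-0.03167945  0.77612455 -0.62978337]
 [ 0.04056961 -0.62858186 -0.77668459]] [ 527.76218382  124.48879305 1289.7394596 ] 1
top 446.74543284626606 446.74543284626606 284.1889539251846 214.0562996317038 [-0.04857129  0.          0.          0.          0.        ] [[-0.00527492 -0.99987245 -0.01507523]
 [-0.99813964  0.00618029 -0.06065534]
 [ 0.06074077  0.01472723 -0.99804492]] [   6.99838105  538.39649464 1523.63119335] 2
```

View pics/side0.png

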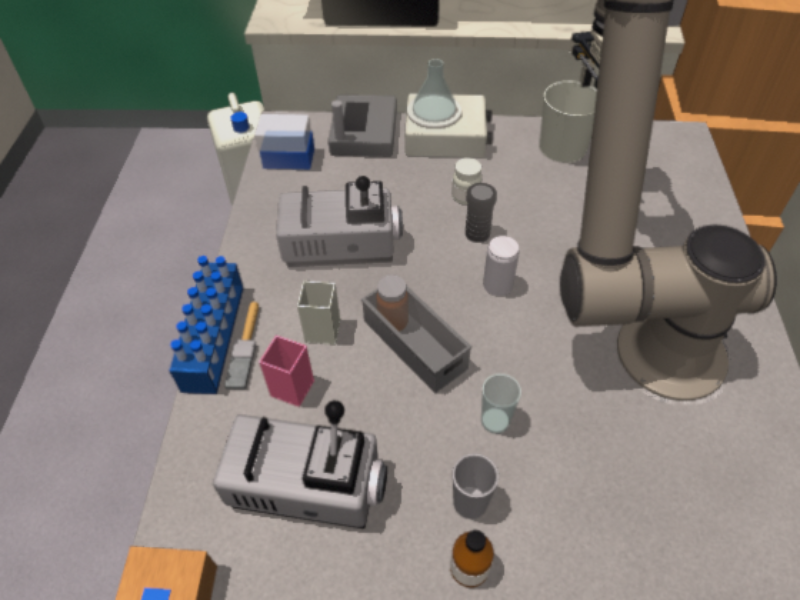

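View pics/top0.png

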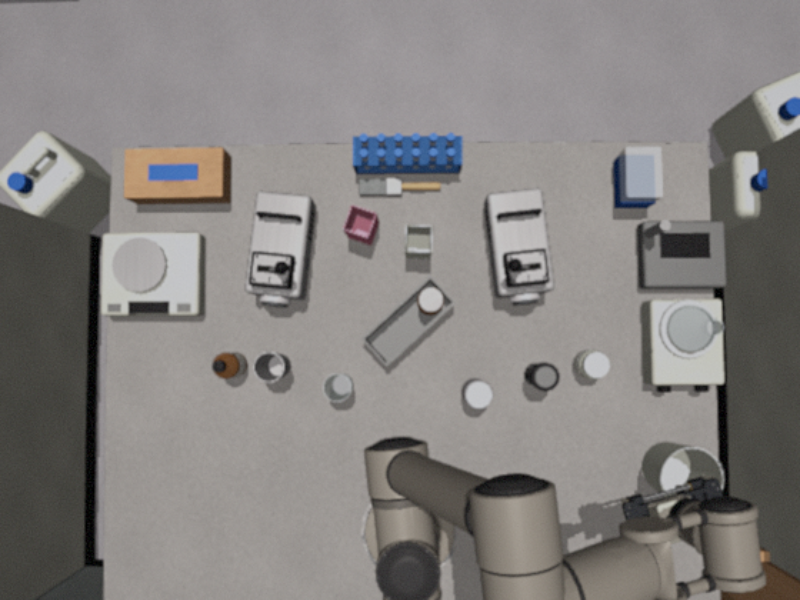

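```bash
cat > h.py <<'E'
import numpy as np,cv2,pickle
def K(c): return np.array([[c["fx"],0,c["cx"]],[0,c["fy"],c["cy"]],[0,0,1.]])
def cloud(c):
    h,w=c["depth"].shape
    u,v=np.meshgrid(np.arange(w),np.arange(h))
    p=np.stack([u,v],-1).reshape(-1,1,2).astype(np.float64)
    n=cv2.undistortPoints(p,K(c),np.array(c["dist"])).reshape(-1,2)
    z=c["depth"].reshape(-1).astype(float)
    X=np.c_[n*z[:,None],z]
    W=(X-np.array(c["t"]))@np.array(c["R"])
    W[z==0]=np.nan
    return W.reshape(h,w,3)
def proj(c,P):
    r,_=cv2.Rodrigues(np.array(c["R"]))
    return cv2.projectPoints(np.array(P,float).reshape(-1,1,3),r,np.array(c["t"]),K(c),np.array(c["dist"]))[0].reshape(-1,2)
E
python3 - <<'E'
from h import *
from workcell import robot
for n in ["side","top"]:
    c=pickle.load(open(f"{n}0.pkl","rb")); W=cloud(c)
    print(n)
    for t in ["drive_1","lever_1","knob_1","crate","juice_jar","pusher","pulp_cup","jug","beaker","reagent","tub","can"]:
        for d in robot.search_frame(c,t)[:3]:
            l,tp,w,h=d["box"]; sub=W[int(tp):int(tp+h)+1,int(l):int(l+w)+1].reshape(-1,3)
            zt=np.nanpercentile(sub[:,2],95); m=sub[sub[:,2]>zt-12]; 
            print(t,round(d["score"],2),np.round(d["box"]),"top z",round(zt),np.round(np.nanmedian(m,0)))
print(robot.sense()["clock"])
E
```

```text
side
drive_1 0.88 [195. 123.  86.  62.] top z 147 [ 619. -245.  146.]
lever_1 0.82 [226. 280.  15.  38.] top z 225 [613. 272. 223.]
lever_1 0.64 [250. 123.   4.  13.] top z 229 [ 618. -221.  225.]
knob_1 0.63 [228. 281.  17.  38.] top z 225 [613. 272. 223.]
knob_1 0.55 [251. 122.   6.  21.] top z 228 [ 614. -220.  225.]
crate 0.86 [253. 202.  77.  74.] top z 85 [534. -26.  78.]
crate 0.21 [317. 316.  32.  48.] top z 115 [398. 308. 114.]
juice_jar 0.95 [262. 195.  21.  36.] top z 119 [551. -45. 117.]
pusher 0.63 [328. 128.  22.  41.] top z 128 [ 373. -297.  125.]
pulp_cup 0.9 [182. 239.  39.  46.] top z 116 [726. 118. 114.]
pulp_cup 0.58 [209. 197.  29.  47.] top z 118 [692. -16. 115.]
jug 0.91 [316. 315.  33.  46.] top z 115 [398. 308. 114.]
beaker 0.68 [336. 262.  29.  42.] top z 109 [352. 160. 107.]
beaker 0.5 [194. 123.  88.  64.] top z 147 [ 619. -244.  146.]
beaker 0.5 [254. 203.  76.  75.] top z 80 [528. -23.  76.]
reagent 0.97 [313. 374.  32.  39.] top z 140 [402. 428. 140.]
reagent 0.58 [226. 282.  15.  38.] top z 225 [613. 272. 223.]
tub 0.97 [314. 112.  25.  31.] top z 127 
[... 451 characters left out ...]
09. -229.  223.]
knob_1 0.31 [337. 131.  52.  83.] top z 146 [ 614. -264.  144.]
juice_jar 0.81 [292. 202.  20.  21.] top z 120 [545. -53. 116.]
pusher 0.88 [370. 252.  22.  21.] top z 129 [ 374. -305.  125.]
pulp_cup 0.91 [284. 158.  22.  24.] top z 118 [688. -34. 117.]
pulp_cup 0.57 [241. 146.  26.  27.] top z 117 [724. 106. 115.]
jug 0.78 [177. 246.  26.  21.] top z 115 [396. 325. 113.]
beaker 0.9 [224. 259.  25.  19.] top z 108 [354. 179. 107.]
reagent 0.81 [148. 246.  21.  20.] top z 140 [400. 422. 139.]
tub 0.65 [358. 179.  12.  11.] top z 225 [ 611. -229.  223.]
tub 0.59 [403. 245.  24.  22.] top z 94 [ 398. -430.   90.]
can 0.66 [325. 266.  17.  16.] top z 124 [ 337. -158.  119.]
1.3
```

```bash
cat > fit.py <<'E'
from h import *
from scipy.optimize import least_squares
C={n:pickle.load(open(f"{n}0.pkl","rb")) for n in ["side","top"]}
P={n:cloud(C[n]).reshape(-1,3) for n in C}
def sel(n,x0,x1,y0,y1,z0,z1):
    p=P[n]; return p[(p[:,0]>x0)&(p[:,0]<x1)&(p[:,1]>y0)&(p[:,1]<y1)&(p[:,2]>z0)&(p[:,2]<z1)]
def rect(p):
    r=cv2.minAreaRect(p[:,:2].astype(np.float32)); return [np.round(r[0],1),np.round(r[1],1),round(r[2],1)]
for name,yc in [("A(-y)",-250),("B(+y)",290)]:
    print(name)
    for n in P:
        k=sel(n,570,660,yc-80,yc+80,206,260)
        f=lambda q:np.linalg.norm(k-q,axis=1)-15
        r=least_squares(f,k.mean(0)-[0,0,5],loss="soft_l1",f_scale=2); print(n,"knob",len(k),np.round(r.x,1),"rms",round(np.sqrt(np.mean(r.fun**2)),1))
    for n in P:
        print(n,"body top",rect(sel(n,500,860,yc-130,yc+130,95,118)),"case",rect(sel(n,500,680,yc-130,yc+130,136,150)))
for n in P:
    print(n,"crate rim",rect(sel(n,420,640,-160,140,68,82)))
    print(n,"jar top",rect(sel(n,500,620,-120,0,104,125)))
    print(n,"pusher",rect(sel(n,330,420,-350,-250,112,135)), np.nanpercentile(sel(n,330,420,-350,-250,90,135)[:,2],[50,95]))
    print(n,"cup",rect(sel(n,640,730,-80,40,108,125)),"cup low", rect(sel(n,630,730,-80,40,85,125)))
    print(n,"pink",rect(sel(n,680,780,50,160,108,125)))
E
python3 fit.py
```

```text
A(-y)
side knob 89 [ 615.2 -227.3  213.6] rms 1.9
top knob 79 [ 611.6 -229.4  211.4] rms 1.8
side body top [array([ 677.4, -255.4]), array([254.2, 134.5]), 4.9] case [array([ 618.2, -261.2]), array([76.4, 98.9]), 5.9]
top body top [array([ 673.1, -259.7]), array([254.4, 128.8]), 6.0] case [array([ 614.5, -266. ]), array([78.4, 91.7]), 6.6]
B(+y)
side knob 155 [613.6 267.4 211.9] rms 1.3
top knob 78 [609.9 266.3 210.4] rms 2.2
side body top [array([675.4, 301.4]), array([130.2, 254. ]), 83.2] case [array([618.6, 307.1]), array([96.4, 79.6]), 83.8]
top body top [array([671.9, 298.5]), array([132.7, 253.7]), 83.9] case [array([613.5, 305.2]), array([96.1, 78.6]), 83.8]
side crate rim [array([5.045e+02, 2.000e-01]), array([ 92.8, 222.6]), 42.1]
side jar top [array([551.4, -50.2]), array([51.4, 56.1]), 2.7]
side pusher [array([ 375.2, -304.2]), array([64.8, 60.5]), 89.1] [124.2975094  128.96019267]
side cup [array([689.7, -24.4]), array([66.4, 63.9]), 87.3] cup low [array([689.6, -24. ]), array([67.2, 64.1]), 87.2]
side pink [array([731.4, 111.3]), array([63.9, 65.1]), 70.9]
top crate rim [array([500.9,  -1.8]), array([ 89.4, 218.3]), 42.1]
top jar top [array([545.3, -53.5]), array([48.5, 52.4]), 89.4]
top pusher [array([ 374.1, -304.8]), array([62.4, 62.5]), 70.8] [124.38029468 129.46069531]
top cup [array([684.1, -25.5]), array([61.6, 62.2]), 89.3] cup low [array([684. , -25.4]), array([61.9, 62.2]), 89.5]
top pink [array([726.7, 107.4]), array([63.6, 62.3]), 69.9]
```

```bash
python3 - <<'E'
import pickle,cv2,numpy as np
c=pickle.load(open("side0.pkl","rb"))["pixels"][:,:,::-1]; t=pickle.load(open("top0.pkl","rb"))["pixels"][:,:,::-1]
def cr(im,x,y,w,h): return cv2.resize(im[y:y+h,x:x+w],(400,300),interpolation=cv2.INTER_CUBIC)
cv2.imwrite("pics/crops.png",np.vstack([np.hstack([cr(c,175,180,120,90),cr(c,300,100,80,60)]),np.hstack([cr(t,330,150,80,60),cr(t,160,150,80,60)])]))
E
```

```text
(no output)
```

View pics/crops.png

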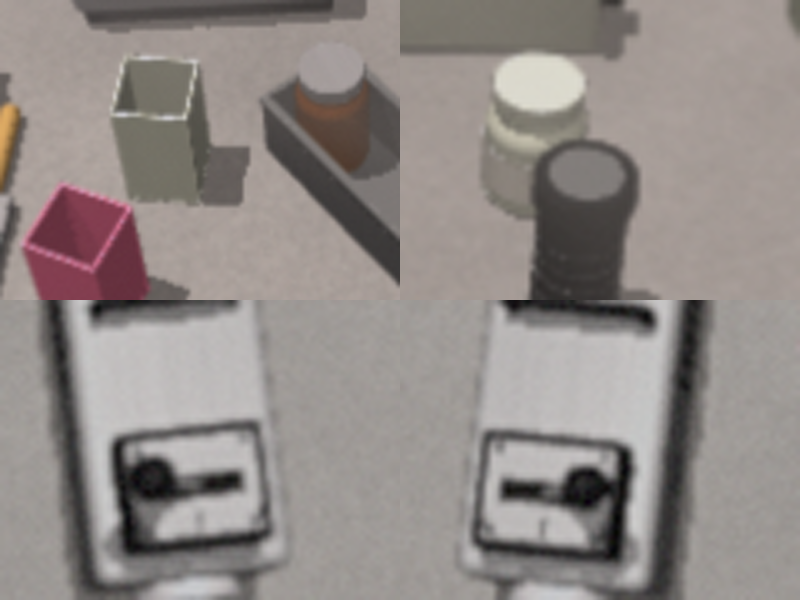

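```bash
cat > mv.py <<'E'
import sys,numpy as np
from scipy.spatial.transform import Rotation as Ro
from workcell import robot
s=robot.sense(); p=s["position"]; R=Ro.from_euler("xyz",s["orientation"]); yaw=np.degrees(s["orientation"][2])
print("clock",round(s["clock"],2),"pos",np.round(p,1),"yaw",round(yaw,1),"F",np.round(s["wrist_force"],1),"gap",round(s["finger_gap"],1),"q",np.round(s["q"],2))
a=[float(v) for v in sys.argv[1:]]
for i in range(0,len(a),4):
    x,y,z,w=a[i:i+4]
    d=R.inv().apply(np.array([x,y,z])-p)/10
    t=(yaw-w+180)%360-180
    print("-> ",x,y,z,w,"tx ty tz",np.round(d,2),"turn",round(t,1),"alt",round((t+90)%180-90,1))
E
python3 mv.py 132 -508 280 -174 613.4 -228.4 280 -174 613.4 -228.4 210.5 -174
```

```text
clock 1.3 pos [ 131.8 -508.2  243.7] yaw -165.5 F [-0.7 -0.7 -0. ] gap 91.4 q [-1.46  0.34  1.52  0.    1.28 -0.15]
->  132.0 -508.0 280.0 -174.0 tx ty tz [-0.02 -3.63 -0.01] turn 8.5 alt 8.5
->  613.4 -228.4 280.0 -174.0 tx ty tz [-53.64  -3.63 -14.99] turn 8.5 alt 8.5
->  613.4 -228.4 210.5 -174.0 tx ty tz [-53.64   3.32 -14.99] turn 8.5 alt 8.5
```

Emit:
step_arm([
  {"tx": 0, "ty": -3.6, "tz": 0, "turn": 0},
  {"tx": -53.6, "ty": -3.6, "tz": -15, "turn": 8.5},
  {"tx": -53.6, "ty": -3.6, "tz": -15, "turn": 8.5},
  {"tx": -53.6, "ty": -3.6, "tz": -15, "turn": 8.5},
  {"tx": -53.6, "ty": -3.6, "tz": -15, "turn": 8.5},
  {"tx": -53.6, "ty": -3.6, "tz": -15, "turn": 8.5},
  {"tx": -53.6, "ty": -3.6, "tz": -15, "turn": 8.5},
  {"tx": -53.6, "ty": -3.6, "tz": -15, "turn": 8.5},
  {"tx": -53.6, "ty": -3.6, "tz": -15, "turn": 8.5},
  {"tx": -53.6, "ty": -3.6, "tz": -15, "turn": 8.5},
], gripper=8.0)

```text
clock: 2.3
position: [519.1, -282.6, 279.9]
orientation: [-1.57, 0.0, -3.036]
wrist_force: [0.4, -0.5, 0.6]
finger_gap: 79.9
```

```bash
python3 mv.py 613.4 -228.4 280 -174
```

```text
clock 2.3 pos [ 519.1 -282.6  279.9] yaw -174.0 F [ 0.4 -0.5  0.6] gap 79.9 q [-0.63  0.44  1.27 -0.    1.43  0.84]
->  613.4 -228.4 280.0 -174.0 tx ty tz [-9.95 -0.01 -4.4 ] turn 0.0 alt 0.0
```

Emit:
step_arm([
  {"tx": -9.9, "ty": 0, "tz": -4.4, "turn": 0},
  {"tx": -9.9, "ty": 0, "tz": -4.4, "turn": 0},
  {"tx": -9.9, "ty": 0, "tz": -4.4, "turn": 0},
  {"tx": -9.9, "ty": 0, "tz": -4.4, "turn": 0},
])

```text
clock: 2.7
position: [612.3, -228.5, 278.7]
orientation: [-1.571, -0.001, -3.033]
wrist_force: [-0.4, 0.3, -0.1]
finger_gap: 80.1
```

```bash
cat > shot.py <<'E'
import sys,cv2,pickle
from workcell import robot
tag=sys.argv[1]
import numpy as np
cr=[int(v) for v in sys.argv[2:10]]
o=[]
for i,n in enumerate(["side","top"]):
    c=robot.capture(n); pickle.dump(c,open(f"{n}{tag}.pkl","wb"))
    x,y,w,h=cr[4*i:4*i+4]; o.append(cv2.resize(c["pixels"][y:y+h,x:x+w,::-1],(400,int(400*h/w)),interpolation=cv2.INTER_CUBIC))
H=max(i.shape[0] for i in o); o=[cv2.copyMakeBorder(i,0,H-i.shape[0],0,0,0) for i in o]
cv2.imwrite(f"pics/s{tag}.png",np.hstack(o))
E
python3 mv.py 613.4 -228.4 280 -174;python3 shot.py 1 180 70 140 140 310 120 120 120
```

```text
clock 2.7 pos [ 612.3 -228.5  278.7] yaw -173.8 F [-0.4  0.3 -0.1] gap 80.1 q [-0.47  0.57  1.06 -0.    1.51  0.99]
->  613.4 -228.4 280.0 -174.0 tx ty tz [-0.11 -0.13  0.  ] turn 0.2 alt 0.2
```

View pics/s1.png

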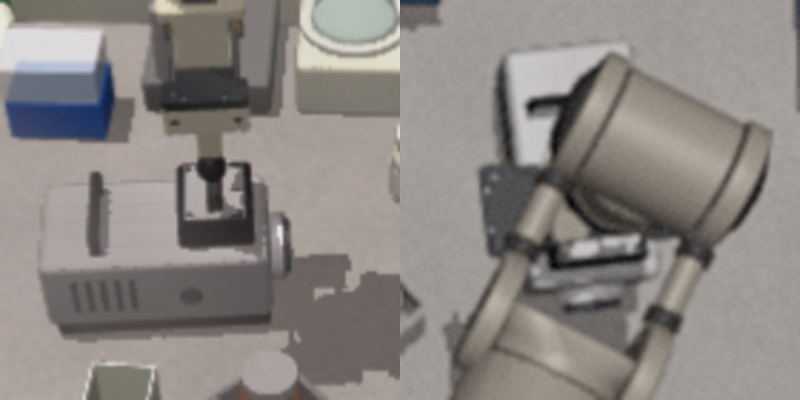

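Emit:
step_arm([
  {"tx": 0, "ty": 4, "tz": 0, "turn": 0},
  {"tx": 0, "ty": 6.9, "tz": 0, "turn": 0},
  {"tx": 0, "ty": 6.9, "tz": 0, "turn": 0},
])

```text
clock: 3.1
position: [608.0, -230.4, 206.8]
orientation: [-1.575, -0.007, -3.039]
wrist_force: [-0.8, 0.1, -0.7]
finger_gap: 80.3
```

Emit:
step_arm([
  {"tx": 0, "ty": 0, "tz": 0, "turn": 0},
  {"tx": 0, "ty": 0, "tz": 0, "turn": 0},
  {"tx": 0, "ty": 0, "tz": 0, "turn": 0},
  {"tx": 0, "ty": 0, "tz": 0, "turn": 0},
  {"tx": 0, "ty": 0, "tz": 0, "turn": 0},
  {"tx": 0, "ty": 0, "tz": 0, "turn": 0},
], gripper=2.4, force=25)

```text
clock: 3.7
position: [611.4, -229.8, 211.1]
orientation: [-1.57, 0.0, -3.036]
wrist_force: [-0.2, -0.3, -0.6]
finger_gap: 36.3
```

```bash
python3 mv.py 615.5 -263.6 220 -174
```

```text
clock 3.7 pos [ 611.4 -229.8  211.1] yaw -173.9 F [-0.2 -0.3 -0.6] gap 36.3 q [-0.48  0.6   1.18 -0.    1.35  0.99]
->  615.5 -263.6 220.0 -174.0 tx ty tz [-0.05 -0.89  3.4 ] turn 0.1 alt 0.1
```

Emit:
step_arm([
  {"tx": 0, "ty": 0, "tz": 0, "turn": 0},
  {"tx": 0, "ty": 0, "tz": 0, "turn": 0},
  {"tx": 0, "ty": 0, "tz": 0, "turn": 0},
])

```text
clock: 4.0
position: [611.4, -229.8, 211.3]
orientation: [-1.57, 0.001, -3.036]
wrist_force: [-1.9, 0.1, 4.8]
finger_gap: 29.7
```

```bash
python3 mv.py 615.5 -263.6 220 -174
```

```text
clock 4.0 pos [ 611.4 -229.8  211.3] yaw -174.0 F [-1.9  0.1  4.8] gap 29.7 q [-0.48  0.6   1.18 -0.    1.35  0.99]
->  615.5 -263.6 220.0 -174.0 tx ty tz [-0.05 -0.87  3.4 ] turn 0.0 alt 0.0
```

Emit:
step_arm([
  {"tx": 0, "ty": -0.17, "tz": 0.35, "turn": 0},
  {"tx": 0, "ty": -0.3, "tz": 0.7, "turn": 0},
  {"tx": 0, "ty": -0.42, "tz": 1.05, "turn": 0},
  {"tx": 0, "ty": -0.53, "tz": 1.4, "turn": 0},
  {"tx": 0, "ty": -0.62, "tz": 1.75, "turn": 0},
  {"tx": 0, "ty": -0.69, "tz": 2.1, "turn": 0},
  {"tx": 0, "ty": -0.74, "tz": 2.45, "turn": 0},
  {"tx": 0, "ty": -0.78, "tz": 2.8, "turn": 0},
  {"tx": 0, "ty": -0.8, "tz": 3.1, "turn": 0},
  {"tx": 0, "ty": -0.8, "tz": 3.1, "turn": 0},
])

```text
clock: 5.0
position: [614.9, -260.4, 219.8]
orientation: [-1.571, 0.001, -3.036]
wrist_force: [-1.0, 1.1, 5.3]
finger_gap: 28.2
```

```bash
python3 mv.py 615.5 -263.6 220 -174; python3 shot.py 2 180 70 140 140 310 120 120 120
```

```text
clock 5.0 pos [ 614.9 -260.4  219.8] yaw -173.9 F [-1.   1.1  5.3] gap 28.2 q [-0.52  0.63  1.12  0.    1.4   0.95]
->  615.5 -263.6 220.0 -174.0 tx ty tz [-0.03 -0.02  0.33] turn 0.1 alt 0.1
```

View pics/s2.png

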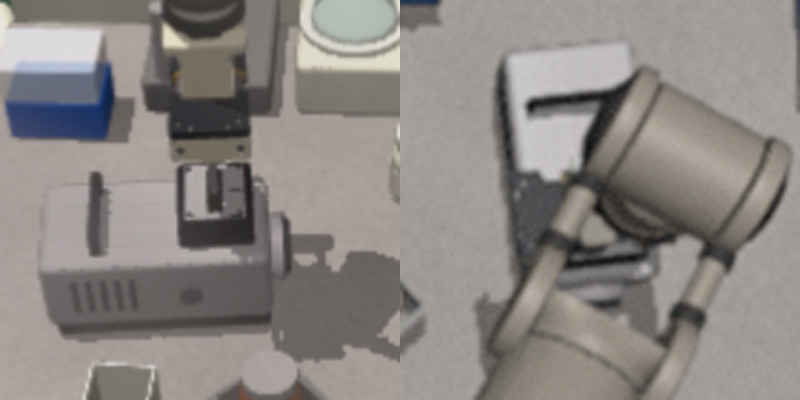

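Emit:
step_arm([
  {"tx": 0, "ty": 0, "tz": 0.15, "turn": 0},
  {"tx": 0, "ty": 0, "tz": 0.25, "turn": 0},
  {"tx": 0, "ty": 0, "tz": 0.25, "turn": 0},
])

```text
clock: 5.4
position: [615.1, -262.2, 219.6]
orientation: [-1.573, 0.001, -3.036]
wrist_force: [-1.6, 4.1, 7.2]
finger_gap: 28.6
```

Emit:
step_arm([
  {"tx": 0, "ty": 0, "tz": 0, "turn": 0},
  {"tx": 0, "ty": 0, "tz": 0, "turn": 0},
  {"tx": 0, "ty": 0, "tz": 0, "turn": 0},
  {"tx": 0, "ty": 0, "tz": 0, "turn": 0},
  {"tx": 0, "ty": 0, "tz": 0, "turn": 0},
], gripper=7.0)

```text
clock: 5.9
position: [614.7, -263.3, 218.5]
orientation: [-1.571, -0.0, -3.036]
wrist_force: [-0.4, 0.1, 0.4]
finger_gap: 63.6
```

Emit:
step_arm([
  {"tx": 0, "ty": -3, "tz": 0, "turn": 0},
  {"tx": 0, "ty": -7, "tz": 0, "turn": 0},
  {"tx": 0, "ty": -7, "tz": 0, "turn": 0},
])

```text
clock: 6.2
position: [616.5, -264.1, 295.2]
orientation: [-1.564, 0.009, -3.036]
wrist_force: [0.5, -0.9, 1.7]
finger_gap: 69.9
```

```bash
python3 mv.py 611.8 266.9 290 -186 ; python3 shot.py 3 180 70 140 140 310 120 120 120
python3 - <<'E'
from h import *
p=cloud(pickle.load(open("side3.pkl","rb"))).reshape(-1,3)
k=p[(abs(p[:,0]-615)<25)&(abs(p[:,1]+260)<50)&(p[:,2]>200)&(p[:,2]<245)]
from scipy.optimize import least_squares
r=least_squares(lambda q:np.linalg.norm(k-q,axis=1)-15,[615,-262,220],loss="soft_l1",f_scale=2);print(len(k),r.x,np.abs(r.fun).mean())
E
```

```text
clock 6.2 pos [ 616.5 -264.1  295.2] yaw -174.0 F [ 0.5 -0.9  1.7] gap 69.9 q [-0.52  0.59  0.98 -0.    1.56  0.95]
->  611.8 266.9 290.0 -186.0 tx ty tz [ -5.12   0.22 -52.86] turn 12.0 alt 12.0
103 [ 619.06350216 -262.13860211  222.26969195] 1.671368354439891
```

View pics/s3.png

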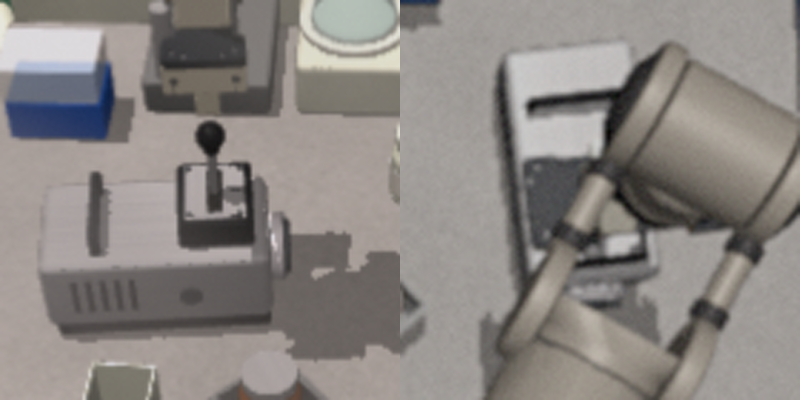

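Emit:
step_arm([
  {"tx": -5.1, "ty": 0, "tz": -52.9, "turn": 12},
  {"tx": -5.1, "ty": 0, "tz": -52.9, "turn": 12},
  {"tx": -5.1, "ty": 0, "tz": -52.9, "turn": 12},
  {"tx": -5.1, "ty": 0, "tz": -52.9, "turn": 12},
  {"tx": -5.1, "ty": 0, "tz": -52.9, "turn": 12},
  {"tx": -5.1, "ty": 0, "tz": -52.9, "turn": 12},
  {"tx": -5.1, "ty": 0, "tz": -52.9, "turn": 12},
  {"tx": -5.1, "ty": 0, "tz": -52.9, "turn": 12},
  {"tx": -5.1, "ty": 0, "tz": -52.9, "turn": 12},
  {"tx": -5.1, "ty": 0, "tz": -52.9, "turn": 12},
])

```text
clock: 7.3
position: [609.2, 238.6, 286.9]
orientation: [-1.57, -0.003, 3.038]
wrist_force: [0.1, -0.6, 0.9]
finger_gap: 70.0
```

```bash
python3 mv.py 611.8 266.9 280 -186
```

```text
clock 7.3 pos [609.2 238.6 286.9] yaw 174.0 F [ 0.1 -0.6  0.9] gap 70.0 q [ 0.26  0.57  1.04 -0.    1.54  1.93]
->  611.8 266.9 280.0 -186.0 tx ty tz [ 0.04  0.68 -2.84] turn 0.0 alt 0.0
```

Emit:
step_arm([
  {"tx": 0, "ty": 0, "tz": -2.8, "turn": 0},
  {"tx": 0, "ty": 0, "tz": -2.8, "turn": 0},
  {"tx": 0, "ty": 0, "tz": -2.8, "turn": 0},
])

```text
clock: 7.6
position: [612.5, 264.8, 286.8]
orientation: [-1.569, -0.003, 3.039]
wrist_force: [-0.4, -0.7, -0.5]
finger_gap: 70.2
```

```bash
python3 mv.py 611.8 266.9 209.5 -186;  python3 shot.py 4 150 240 140 140 140 120 120 120
```

```text
clock 7.6 pos [612.5 264.8 286.8] yaw 174.1 F [-0.4 -0.7 -0.5] gap 70.2 q [ 0.29  0.6   0.99 -0.    1.56  1.97]
->  611.8 266.9 209.5 -186.0 tx ty tz [ 0.07  7.73 -0.21] turn 0.1 alt 0.1
```

View pics/s4.png

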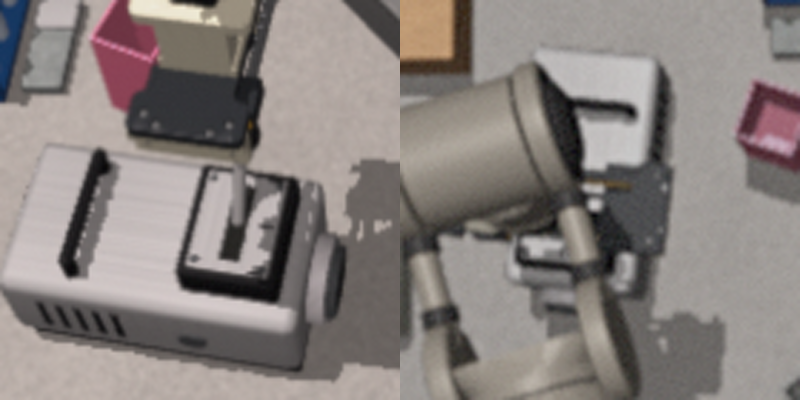

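Emit:
step_arm([
  {"tx": 0, "ty": 4, "tz": -0.2, "turn": 0},
  {"tx": 0, "ty": 7.5, "tz": -0.2, "turn": 0},
  {"tx": 0, "ty": 7.7, "tz": -0.2, "turn": 0},
])

```text
clock: 8.0
position: [611.1, 264.2, 206.5]
orientation: [-1.566, -0.009, 3.035]
wrist_force: [0.1, -0.9, -0.7]
finger_gap: 70.1
```

Emit:
step_arm([
  {"tx": 0, "ty": 0, "tz": 0, "turn": 0},
  {"tx": 0, "ty": 0, "tz": 0, "turn": 0},
  {"tx": 0, "ty": 0, "tz": 0, "turn": 0},
  {"tx": 0, "ty": 0, "tz": 0, "turn": 0},
  {"tx": 0, "ty": 0, "tz": 0, "turn": 0},
  {"tx": 0, "ty": 0, "tz": 0, "turn": 0},
  {"tx": 0, "ty": 0, "tz": 0, "turn": 0},
  {"tx": 0, "ty": 0, "tz": 0, "turn": 0},
], gripper=2.4, force=25)

```text
clock: 8.8
position: [613.5, 266.7, 212.5]
orientation: [-1.571, 0.001, 3.038]
wrist_force: [-1.1, -1.2, 6.1]
finger_gap: 29.7
```

```bash
python3 mv.py 615.5 305.6 220 -186
```

```text
clock 8.8 pos [613.5 266.7 212.5] yaw 174.0 F [-1.1 -1.2  6.1] gap 29.7 q [ 0.3   0.63  1.13 -0.    1.38  1.97]
->  615.5 305.6 220.0 -186.0 tx ty tz [ 0.2  -0.75 -3.89] turn 0.0 alt 0.0
```

Emit:
step_arm([
  {"tx": 0, "ty": -0.21, "tz": -0.4, "turn": 0},
  {"tx": 0, "ty": -0.4, "tz": -0.85, "turn": 0},
  {"tx": 0, "ty": -0.55, "tz": -1.3, "turn": 0},
  {"tx": 0, "ty": -0.69, "tz": -1.75, "turn": 0},
  {"tx": 0, "ty": -0.8, "tz": -2.2, "turn": 0},
  {"tx": 0, "ty": -0.88, "tz": -2.65, "turn": 0},
  {"tx": 0, "ty": -0.94, "tz": -3.1, "turn": 0},
  {"tx": 0, "ty": -0.97, "tz": -3.5, "turn": 0},
  {"tx": 0, "ty": -0.98, "tz": -3.8, "turn": 0},
  {"tx": 0, "ty": -0.98, "tz": -3.8, "turn": 0},
])

```text
clock: 9.8
position: [618.0, 304.3, 222.2]
orientation: [-1.571, 0.003, 3.037]
wrist_force: [-0.0, -2.5, 6.1]
finger_gap: 28.7
```

```bash
python3 mv.py 615.5 305.6 220 -186
```

```text
clock 9.8 pos [618.  304.3 222.2] yaw 174.0 F [-0.  -2.5  6.1] gap 28.7 q [ 0.35  0.67  1.04 -0.    1.44  2.02]
->  615.5 305.6 220.0 -186.0 tx ty tz [ 0.27  0.22 -0.11] turn 0.0 alt 0.0
```

Release and lift.

Emit:
step_arm([
  {"tx": 0, "ty": 0, "tz": 0, "turn": 0},
  {"tx": 0, "ty": 0, "tz": 0, "turn": 0},
  {"tx": 0, "ty": 0, "tz": 0, "turn": 0},
  {"tx": 0, "ty": 0, "tz": 0, "turn": 0},
  {"tx": 0, "ty": 0, "tz": 0, "turn": 0},
], gripper=8.6)

```text
clock: 10.3
position: [617.0, 304.5, 221.1]
orientation: [-1.571, -0.001, 3.038]
wrist_force: [0.6, 0.4, 0.9]
finger_gap: 64.3
```

Emit:
step_arm([
  {"tx": 0, "ty": -3, "tz": 0, "turn": 0},
  {"tx": 0, "ty": -6.5, "tz": 0, "turn": 0},
  {"tx": 0, "ty": -6.5, "tz": 0, "turn": 0},
])

```text
clock: 10.6
position: [618.8, 305.1, 292.4]
orientation: [-1.575, 0.009, 3.038]
wrist_force: [0.5, -0.1, -0.3]
finger_gap: 84.7
```

```bash
python3 mv.py 687 -25.5 200 -181.5 687 -25.5 104 -181.5; python3 shot.py 5 150 240 140 140 140 120 120 120
python3 - <<'E'
from h import *
p=cloud(pickle.load(open("side5.pkl","rb"))).reshape(-1,3)
k=p[(abs(p[:,0]-615)<25)&(abs(p[:,1]-305)<50)&(p[:,2]>200)&(p[:,2]<245)]
from scipy.optimize import least_squares
r=least_squares(lambda q:np.linalg.norm(k-q,axis=1)-15,[615,305,220],loss="soft_l1",f_scale=2);print(len(k),r.x,np.abs(r.fun).mean())
E
```

```text
clock 10.6 pos [618.8 305.1 292.4] yaw 174.0 F [ 0.5 -0.1 -0.3] gap 84.7 q [0.35 0.64 0.9  0.   1.59 2.02]
->  687.0 -25.5 200.0 -181.5 tx ty tz [-10.13   9.19  32.22] turn -4.5 alt -4.5
->  687.0 -25.5 104.0 -181.5 tx ty tz [-10.05  18.79  32.26] turn -4.5 alt -4.5
23 [616.70753529 305.128186   219.83991678] 1.0682892461024032
```

View pics/s5.png

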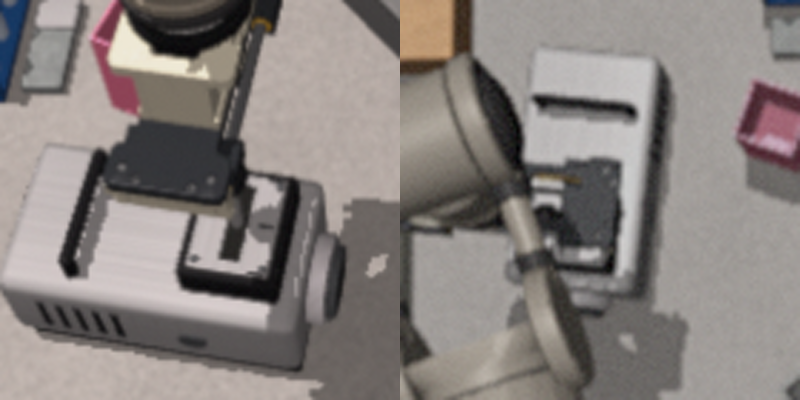

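Emit:
step_arm([
  {"tx": -10.1, "ty": 2, "tz": 32.2, "turn": -4.5},
  {"tx": -10.1, "ty": 2, "tz": 32.2, "turn": -4.5},
  {"tx": -10.1, "ty": 2, "tz": 32.2, "turn": -4.5},
  {"tx": -10.1, "ty": 2, "tz": 32.2, "turn": -4.5},
  {"tx": -10.1, "ty": 2, "tz": 32.2, "turn": -4.5},
  {"tx": -10.1, "ty": 5, "tz": 32.2, "turn": -4.5},
  {"tx": -10.1, "ty": 9, "tz": 32.2, "turn": -4.5},
  {"tx": -10.1, "ty": 10, "tz": 32.2, "turn": -4.5},
  {"tx": -10.1, "ty": 10, "tz": 32.2, "turn": -4.5},
], gripper=8.8)

```text
clock: 11.6
position: [681.3, -28.3, 179.9]
orientation: [-1.572, -0.012, 3.113]
wrist_force: [-0.6, 0.8, -1.3]
finger_gap: 88.1
```

```bash
python3 mv.py 687 -25.5 104 -181.5; python3 shot.py 6 130 150 280 210 140 100 240 180
python3 - <<'E'
from h import *
from scipy.optimize import least_squares
for n in ["side","top"]:
  p=cloud(pickle.load(open(n+"6.pkl","rb"))).reshape(-1,3)
  for yc in (305,-263):
    k=p[(abs(p[:,0]-615)<35)&(abs(p[:,1]-yc)<50)&(p[:,2]>200)&(p[:,2]<245)]
    if len(k)<15: print(n,yc,"few");continue
    r=least_squares(lambda q:np.linalg.norm(k-q,axis=1)-15,[615,yc,220],loss="soft_l1",f_scale=2);print(n,len(k),r.x,np.abs(r.fun).mean())
  k=p[(p[:,0]>640)&(p[:,0]<730)&(abs(p[:,1]+25)<60)&(p[:,2]>90)&(p[:,2]<120)]; print(n,"cup",cv2.minAreaRect(k[:,:2].astype(np.float32)),len(k))
E
```

```text
clock 11.6 pos [681.3 -28.3 179.9] yaw 178.4 F [-0.6  0.8 -1.3] gap 88.1 q [-0.15  0.69  1.11 -0.    1.35  1.45]
->  687.0 -25.5 104.0 -181.5 tx ty tz [-0.65  7.59 -0.29] turn -0.1 alt -0.1
side 167 [617.86951551 305.26556507 223.20545529] 1.0839644722579362
side 25 [ 619.44076908 -262.37548178  219.75184553] 1.6183287439935112
side cup ((689.6973266601562, -24.930744171142578), (69.53456115722656, 63.39862823486328), 86.9385986328125) 273
top 80 [614.55398588 305.27680432 220.94276974] 1.5581479019845463
top 70 [ 614.2426678  -264.08390357  220.58957371] 1.6192091760655352
top cup ((661.0675659179688, -26.41823959350586), (24.472679138183594, 63.905662536621094), 8.995588302612305) 45
```

View pics/s6.png

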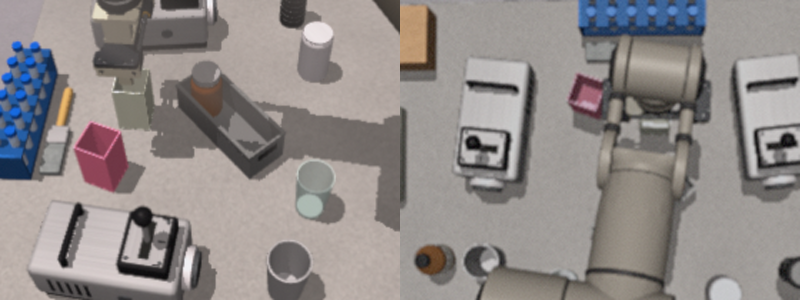

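Emit:
step_arm([
  {"tx": 0, "ty": 0, "tz": 0, "turn": 0},
  {"tx": 0, "ty": 0, "tz": 0, "turn": 0},
])

```text
clock: 11.9
position: [684.9, -25.0, 188.6]
orientation: [-1.57, 0.003, 3.118]
wrist_force: [-0.2, 0.1, 0.7]
finger_gap: 88.1
```

```bash
python3 mv.py 687 -25.5 104 -181.5;python3 - <<'E'
from h import *
# side image: project jaw reference check
c=pickle.load(open("side6.pkl","rb"))
im=c["pixels"][120:260,180:320,::-1]
cv2.imwrite("pics/c6.png",cv2.resize(im,(700,700),interpolation=cv2.INTER_CUBIC)[:600])
E
```

```text
clock 11.9 pos [684.9 -25.  188.6] yaw 178.6 F [-0.2  0.1  0.7] gap 88.1 q [-0.15  0.68  1.1   0.    1.35  1.45]
->  687.0 -25.5 104.0 -181.5 tx ty tz [-0.18  8.46  0.04] turn 0.1 alt 0.1
```

View pics/c6.png

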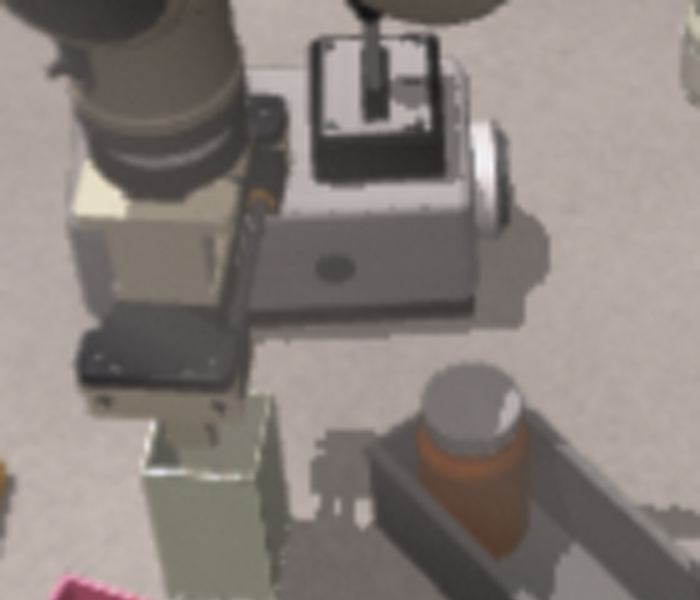

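Emit:
step_arm([
  {"tx": -0.2, "ty": 3, "tz": 0, "turn": 0},
  {"tx": -0.2, "ty": 5.5, "tz": 0, "turn": 0},
  {"tx": -0.2, "ty": 7.5, "tz": 0, "turn": 0},
  {"tx": -0.2, "ty": 8.4, "tz": 0, "turn": 0},
  {"tx": -0.2, "ty": 8.4, "tz": 0, "turn": 0},
])

```text
clock: 12.4
position: [686.0, -25.6, 102.2]
orientation: [-1.571, -0.001, 3.117]
wrist_force: [0.7, -0.0, 0.5]
finger_gap: 88.2
```

Emit:
step_arm([
  {"tx": 0, "ty": 0, "tz": 0, "turn": 0},
  {"tx": 0, "ty": 0, "tz": 0, "turn": 0},
  {"tx": 0, "ty": 0, "tz": 0, "turn": 0},
  {"tx": 0, "ty": 0, "tz": 0, "turn": 0},
  {"tx": 0, "ty": 0, "tz": 0, "turn": 0},
  {"tx": 0, "ty": 0, "tz": 0, "turn": 0},
], gripper=5.5, force=15)

```text
clock: 13.0
position: [686.7, -26.3, 103.4]
orientation: [-1.571, 0.002, 3.116]
wrist_force: [-0.0, 0.5, 5.1]
finger_gap: 62.0
```

Emit:
step_arm([
  {"tx": 0, "ty": -1, "tz": 0, "turn": 0},
  {"tx": 0, "ty": -3, "tz": 0, "turn": 0},
  {"tx": 0, "ty": -6, "tz": 0, "turn": 0},
  {"tx": 0, "ty": -9, "tz": 0, "turn": 0},
  {"tx": 0, "ty": -9, "tz": 0, "turn": 0},
  {"tx": 0, "ty": -9, "tz": 0, "turn": 0},
])

```text
clock: 13.6
position: [686.1, -26.4, 192.7]
orientation: [-1.571, 0.0, 3.116]
wrist_force: [0.0, 0.1, -0.8]
finger_gap: 62.1
```

```bash
python3 mv.py 457 50 194 -227.9; python3 shot.py 7 150 110 180 180 220 100 150 150
```

```text
clock 13.6 pos [686.1 -26.4 192.7] yaw 178.5 F [ 0.   0.1 -0.8] gap 62.1 q [-0.15  0.68  1.09 -0.    1.37  1.45]
->  457.0 50.0 194.0 -227.9 tx ty tz [23.1  -0.14 -7.06] turn 46.4 alt 46.4
```

View pics/s7.png

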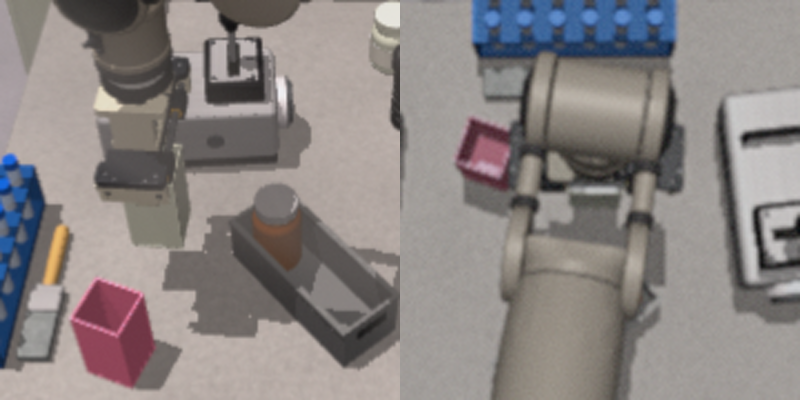

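```bash
python3 - <<'E'
from h import *
c=pickle.load(open("side7.pkl","rb"));p=cloud(c); q=p.reshape(-1,3)
for z0 in range(80,210,15):
    k=q[(q[:,0]>630)&(q[:,0]<750)&(abs(q[:,1]+26)<50)&(q[:,2]>z0)&(q[:,2]<z0+15)]
    if len(k)>8:print(z0,len(k),np.round(np.percentile(k[:,0],[1,50,99])),np.round(np.percentile(k[:,1],[1,50,99])), cv2.minAreaRect(k[:,:2].astype(np.float32)))
E
```

```text
80 25 [657. 678. 720.] [-51.   5.   6.] ((675.6580810546875, -8.288692474365234), (85.3304443359375, 40.60823440551758), 41.92183303833008)
95 106 [657. 685. 720.] [-51.   5.   9.] ((674.985107421875, -8.332267761230469), (86.05447387695312, 44.94179916381836), 41.27296829223633)
110 97 [658. 682. 721.] [-46.   5.   8.] ((676.8304443359375, -5.509670257568359), (81.06273651123047, 40.66849136352539), 38.31497573852539)
125 103 [657. 682. 721.] [-50.   5.   8.] ((675.4088745117188, -9.150627136230469), (85.7398681640625, 42.590797424316406), 41.04650115966797)
140 115 [657. 682. 720.] [-47.   5.   9.] ((675.9114379882812, -7.15069580078125), (83.27970123291016, 41.778236389160156), 40.01841354370117)
155 104 [657. 679. 720.] [-52.   4.   8.] ((674.077880859375, -9.834259033203125), (88.28399658203125, 45.43662643432617), 43.20541763305664)
170 50 [657. 660. 720.] [-53.   2.  10.] ((674.0048828125, -9.518909454345703), (86.64924621582031, 44.82129669189453), 43.011688232421875)
185 47 [657. 660. 697.] [-57. -10.  22.] ((671.5521850585938, -15.614227294921875), (86.26052856445312, 33.17410659790039), 76.65592193603516)
200 50 [657. 660. 678.] [-67. -37.   7.] ((663.029541015625, -33.15280532836914), (20.449451446533203, 79.3347396850586), 14.004013061523438)
```

Emit:
step_arm([
  {"tx": 0, "ty": -4.5, "tz": 0, "turn": 0},
  {"tx": 3, "ty": -4.5, "tz": -1, "turn": 6},
  {"tx": 7, "ty": -4.5, "tz": -2.1, "turn": 14},
  {"tx": 11, "ty": -4.5, "tz": -3.3, "turn": 22},
  {"tx": 15, "ty": -4.5, "tz": -4.6, "turn": 30},
  {"tx": 19, "ty": -4.5, "tz": -5.8, "turn": 38},
  {"tx": 22, "ty": -4.5, "tz": -6.7, "turn": 44},
  {"tx": 23.1, "ty": -4.5, "tz": -7.1, "turn": 46.4},
  {"tx": 23.1, "ty": -4.5, "tz": -7.1, "turn": 46.4},
  {"tx": 23.1, "ty": -4.5, "tz": -7.1, "turn": 46.4},
])

```text
clock: 14.7
position: [457.4, 50.4, 237.0]
orientation: [-1.57, -0.0, 2.308]
wrist_force: [0.3, 0.5, -1.5]
finger_gap: 62.1
```

```bash
python3 mv.py 457 50 194 132.1; python3 shot.py 8 200 130 180 180 220 150 150 150
```

```text
clock 14.7 pos [457.4  50.4 237. ] yaw 132.2 F [ 0.3  0.5 -1.5] gap 62.1 q [-0.06  0.23  1.7  -0.    1.21  2.35]
->  457.0 50.0 194.0 132.1 tx ty tz [-0.01  4.3   0.05] turn 0.1 alt 0.1
```

View pics/s8.png

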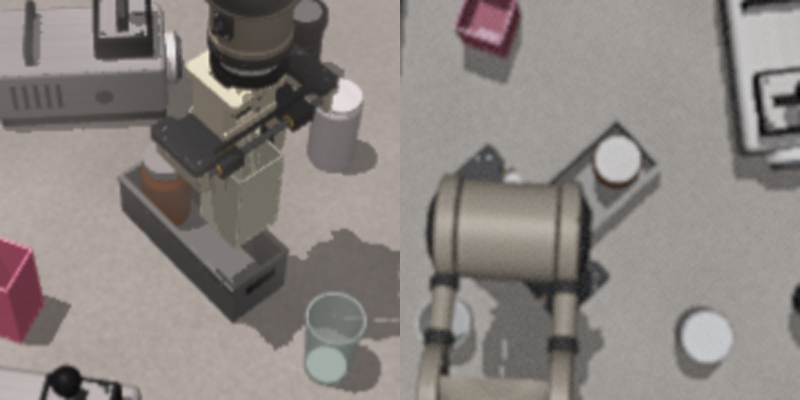

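Emit:
step_arm([
  {"tx": 0, "ty": 2.5, "tz": 0, "turn": 0},
  {"tx": 0, "ty": 4, "tz": 0, "turn": 0},
  {"tx": 0, "ty": 4.6, "tz": 0, "turn": 0},
  {"tx": 0, "ty": 4.6, "tz": 0, "turn": 0},
])

```text
clock: 15.2
position: [457.2, 50.3, 190.6]
orientation: [-1.569, -0.001, 2.306]
wrist_force: [0.2, 0.1, -0.7]
finger_gap: 62.2
```

```bash
python3 mv.py 457 50 110 132.1; python3 shot.py 9 230 170 130 130 220 150 150 150
python3 - <<'E'
from h import *
c=pickle.load(open("side9.pkl","rb"));p=cloud(c); q=p.reshape(-1,3)
th=np.radians(42.1);O=np.array([504.5,0.2]) # side estimate of crate
l=(q[:,:2]-O)@np.array([[np.cos(th),-np.sin(th)],[np.sin(th),np.cos(th)]])
for z0 in range(65,180,10):
    m=(abs(l[:,0])<60)&(l[:,1]>15)&(l[:,1]<125)&(q[:,2]>z0)&(q[:,2]<z0+10)
    k=l[m]
    if len(k)>8: print(z0,len(k),"x",np.round(np.percentile(k[:,0],[1,50,99])),"y",np.round(np.percentile(k[:,1],[1,50,99])))
k=l[(q[:,2]>68)&(q[:,2]<82)&(abs(l[:,0])<60)&(abs(l[:,1])<130)];print("rim",k.min(0),k.max(0))
E
```

```text
clock 15.2 pos [457.2  50.3 190.6] yaw 132.1 F [ 0.2  0.1 -0.7] gap 62.2 q [-0.06  0.28  1.77 -0.    1.09  2.35]
->  457.0 50.0 110.0 132.1 tx ty tz [-0.02  8.06  0.02] turn 0.0 alt 0.0
65 132 x [-44.  19.  45.] y [ 20. 104. 110.]
75 100 x [-43.  39.  46.] y [ 18.  92. 110.]
85 54 x [-27.  27.  33.] y [37. 96. 99.]
95 78 x [-29.  28.  33.] y [36. 95. 99.]
105 80 x [-29.  29.  33.] y [36. 86. 99.]
115 88 x [-29.  16.  33.] y [37. 86. 98.]
125 83 x [-29.  17.  33.] y [43. 96. 99.]
135 88 x [-29.  11.  33.] y [41. 93. 99.]
145 87 x [-29.  15.  33.] y [45. 94. 99.]
155 79 x [-31.  -1.  33.] y [43. 96. 98.]
165 85 x [-30.  -3.  32.] y [38. 96. 99.]
175 87 x [-29.  -7.  39.] y [40. 95. 99.]
rim [ -44.33522936 -108.33534093] [ 46.90240985 110.72437311]
```

View pics/s9.png

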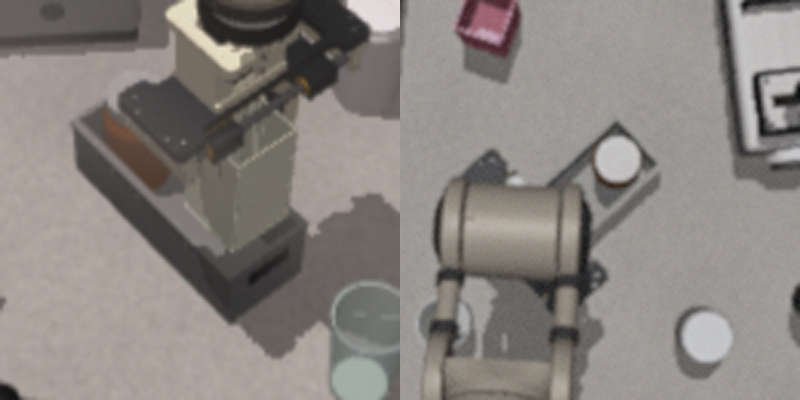

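Emit:
step_arm([
  {"tx": 0, "ty": 2, "tz": 0, "turn": 0},
  {"tx": 0, "ty": 4, "tz": 0, "turn": 0},
  {"tx": 0, "ty": 6, "tz": 0, "turn": 0},
  {"tx": 0, "ty": 7.2, "tz": 0, "turn": 0},
  {"tx": 0, "ty": 7.6, "tz": 0, "turn": 0},
  {"tx": 0, "ty": 7.8, "tz": 0, "turn": 0},
  {"tx": 0, "ty": 7.8, "tz": 0, "turn": 0},
])

```text
clock: 16.0
position: [457.7, 50.5, 114.1]
orientation: [-1.572, 0.001, 2.306]
wrist_force: [1.1, 1.0, -1.8]
finger_gap: 61.9
```

Emit:
step_arm([
  {"tx": 0, "ty": 0.1, "tz": 0, "turn": 0},
  {"tx": 0, "ty": 0.2, "tz": 0, "turn": 0},
  {"tx": 0, "ty": 0.3, "tz": 0, "turn": 0},
  {"tx": 0, "ty": 0.3, "tz": 0, "turn": 0},
])

```text
clock: 16.4
position: [457.1, 50.5, 110.6]
orientation: [-1.571, 0.0, 2.306]
wrist_force: [0.1, 0.0, -0.9]
finger_gap: 62.2
```

Emit:
step_arm([
  {"tx": 0, "ty": 0.1, "tz": 0, "turn": 0},
  {"tx": 0, "ty": 0.2, "tz": 0, "turn": 0},
  {"tx": 0, "ty": 0.2, "tz": 0, "turn": 0},
])

```text
clock: 16.7
position: [457.2, 50.4, 108.5]
orientation: [-1.571, 0.0, 2.306]
wrist_force: [0.6, -0.1, -1.0]
finger_gap: 62.4
```

Emit:
step_arm([
  {"tx": 0, "ty": 0.1, "tz": 0, "turn": 0},
  {"tx": 0, "ty": 0.1, "tz": 0, "turn": 0},
])

```text
clock: 16.9
position: [457.8, 50.5, 108.0]
orientation: [-1.572, 0.001, 2.306]
wrist_force: [0.0, -0.7, 4.5]
finger_gap: 61.9
```

Emit:
step_arm([
  {"tx": 0, "ty": 0, "tz": 0, "turn": 0},
  {"tx": 0, "ty": 0, "tz": 0, "turn": 0},
  {"tx": 0, "ty": 0, "tz": 0, "turn": 0},
  {"tx": 0, "ty": 0, "tz": 0, "turn": 0},
], gripper=8.2)

```text
clock: 17.3
position: [457.0, 50.5, 107.3]
orientation: [-1.57, -0.0, 2.306]
wrist_force: [-1.5, -0.5, -1.6]
finger_gap: 81.6
```

Emit:
step_arm([
  {"tx": 0, "ty": -2, "tz": 0, "turn": 0},
  {"tx": 0, "ty": -5, "tz": 0, "turn": 0},
  {"tx": 0, "ty": -9, "tz": 0, "turn": 0},
  {"tx": 0, "ty": -9, "tz": 0, "turn": 0},
])

```text
clock: 17.7
position: [459.7, 50.4, 201.9]
orientation: [-1.577, 0.007, 2.306]
wrist_force: [0.4, -0.1, 0.4]
finger_gap: 81.7
```

```bash
python3 mv.py 374.6 -304.5 200 132.1 374.6 -304.5 112 90;  python3 shot.py 10 200 130 180 180 220 150 150 150
```

```text
clock 17.7 pos [459.7  50.4 201.9] yaw 132.1 F [ 0.4 -0.1  0.4] gap 81.7 q [-0.06  0.27  1.76 -0.    1.11  2.35]
->  374.6 -304.5 200.0 132.1 tx ty tz [-20.6    0.14  30.13] turn 0.0 alt 0.0
->  374.6 -304.5 112.0 90.0 tx ty tz [-20.54   8.94  30.18] turn 42.1 alt 42.1
```

View pics/s10.png

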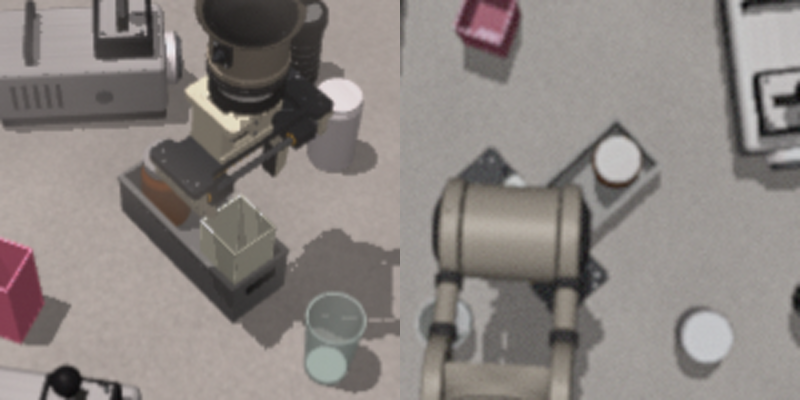

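Emit:
step_arm([
  {"tx": -20.6, "ty": 0, "tz": 30.1, "turn": 0},
  {"tx": -20.6, "ty": 0, "tz": 30.1, "turn": 0},
  {"tx": -20.6, "ty": 0, "tz": 30.1, "turn": 0},
  {"tx": -20.6, "ty": 0, "tz": 30.1, "turn": 0},
  {"tx": -20.6, "ty": 0, "tz": 30.1, "turn": 0},
  {"tx": -20.6, "ty": 0, "tz": 30.1, "turn": 0},
  {"tx": -20.6, "ty": 0, "tz": 30.1, "turn": 0},
  {"tx": -20.6, "ty": 0, "tz": 30.1, "turn": 0},
  {"tx": -20.6, "ty": 0, "tz": 30.1, "turn": 0},
  {"tx": -20.6, "ty": 0, "tz": 30.1, "turn": 0},
], gripper=9.0)

```text
clock: 18.8
position: [371.8, -303.0, 196.3]
orientation: [-1.571, -0.003, 2.306]
wrist_force: [0.1, 0.7, 0.3]
finger_gap: 89.9
```

```bash
python3 mv.py 374.6 -304.5 113 132.1;  python3 shot.py 11 280 90 120 120 310 190 120 120
python3 - <<'E'
from h import *
q=cloud(pickle.load(open("side11.pkl","rb"))).reshape(-1,3)
th=np.radians(42.1);O=np.array([504.5,0.2])
M=np.array([[np.cos(th),-np.sin(th)],[np.sin(th),np.cos(th)]])
l=(q[:,:2]-O)@M
for a,b in((85,110),(108,125)):
  k=l[(abs(l[:,0])<60)&(l[:,1]>15)&(l[:,1]<125)&(q[:,2]>a)&(q[:,2]<b)]
  print("cup",len(k),k.min(0),k.max(0),q[(abs(l[:,0])<60)&(l[:,1]>15)&(l[:,1]<125)][:,2].max(), cv2.minAreaRect(k.astype(np.float32)))
k=l[(abs(l[:,0])<40)&(l[:,1]<-20)&(l[:,1]>-125)&(q[:,2]>106)&(q[:,2]<125)]
print("jarcap",cv2.minEnclosingCircle(k.astype(np.float32)))
E
```

```text
clock 18.8 pos [ 371.8 -303.   196.3] yaw 132.1 F [0.1 0.7 0.3] gap 89.9 q [-0.84  0.31  1.72  0.    1.12  1.56]
->  374.6 -304.5 113.0 132.1 tx ty tz [-0.33  8.33 -0.11] turn 0.0 alt 0.0
cup 319 [-29.46133018  35.4595568 ] [34.20210012 99.33023621] 128.28073582242675 ((2.3750171661376953, 67.4159927368164), (64.11802673339844, 63.19472885131836), 89.53797149658203)
cup 280 [-30.86282308  35.4595568 ] [33.74315705 99.23314156] 128.28073582242675 ((1.5304336547851562, 67.28645324707031), (63.75209426879883, 64.58670043945312), 89.76412963867188)
jarcap ((-0.4421100914478302, -67.91038513183594), 28.346126556396484)
```

View pics/s11.png

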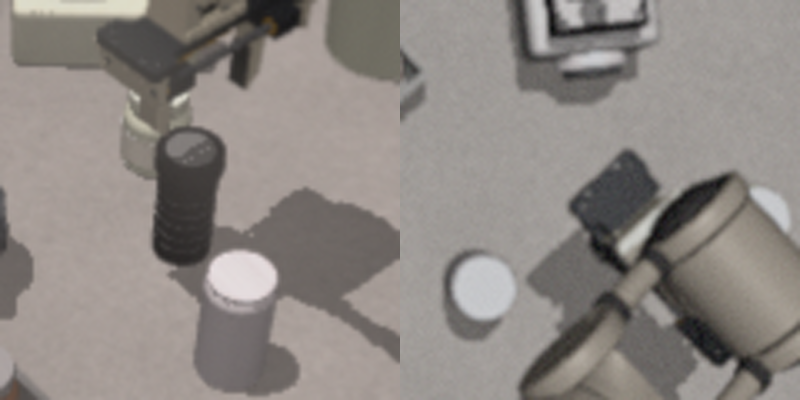

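Emit:
step_arm([
  {"tx": 0, "ty": 2, "tz": 0, "turn": 0},
  {"tx": 0, "ty": 2, "tz": 0, "turn": 0},
])

```text
clock: 19.1
position: [371.7, -301.8, 175.9]
orientation: [-1.571, -0.004, 2.308]
wrist_force: [-0.7, 0.1, 0.2]
finger_gap: 90.2
```

```bash
python3 mv.py 374.6 -304.5 113 132.1
```

```text
clock 19.1 pos [ 371.7 -301.8  175.9] yaw 132.3 F [-0.7  0.1  0.2] gap 90.2 q [-0.84  0.33  1.75  0.    1.07  1.56]
->  374.6 -304.5 113.0 132.1 tx ty tz [-0.42  6.28 -0.03] turn 0.2 alt 0.2
```

Emit:
step_arm([
  {"tx": -0.4, "ty": 2, "tz": 0, "turn": 0},
  {"tx": -0.4, "ty": 4, "tz": 0, "turn": 0},
  {"tx": -0.4, "ty": 5.5, "tz": 0, "turn": 0},
  {"tx": -0.4, "ty": 6.2, "tz": 0, "turn": 0},
  {"tx": -0.4, "ty": 6.2, "tz": 0, "turn": 0},
])

```text
clock: 19.6
position: [374.9, -306.4, 115.3]
orientation: [-1.571, -0.001, 2.307]
wrist_force: [1.0, -0.4, 0.2]
finger_gap: 90.0
```

Emit:
step_arm([
  {"tx": 0, "ty": 0, "tz": 0, "turn": 0},
  {"tx": 0, "ty": 0, "tz": 0, "turn": 0},
  {"tx": 0, "ty": 0, "tz": 0, "turn": 0},
  {"tx": 0, "ty": 0, "tz": 0, "turn": 0},
  {"tx": 0, "ty": 0, "tz": 0, "turn": 0},
  {"tx": 0, "ty": 0, "tz": 0, "turn": 0},
], gripper=5.6, force=25)

```text
clock: 20.2
position: [375.1, -307.4, 116.0]
orientation: [-1.571, 0.001, 2.306]
wrist_force: [-0.3, 1.0, 4.9]
finger_gap: 63.2
```

```bash
python3 mv.py 374.6 -304.5 113 132.1
```

```text
clock 20.2 pos [ 375.1 -307.4  116. ] yaw 132.1 F [-0.3  1.   4.9] gap 63.2 q [-0.84  0.42  1.81  0.    0.91  1.56]
->  374.6 -304.5 113.0 132.1 tx ty tz [ 0.25  0.3  -0.16] turn 0.0 alt 0.0
```

Emit:
step_arm([
  {"tx": 0, "ty": -1, "tz": 0, "turn": 0},
  {"tx": 0, "ty": -3, "tz": 0, "turn": 0},
  {"tx": 0, "ty": -7, "tz": 0, "turn": 0},
  {"tx": 0, "ty": -11, "tz": 0, "turn": 0},
  {"tx": 0, "ty": -14, "tz": 0, "turn": 0},
  {"tx": 0, "ty": -14, "tz": 0, "turn": 0},
  {"tx": 0, "ty": -14, "tz": 0, "turn": 0},
])

```text
clock: 20.9
position: [374.5, -306.9, 255.5]
orientation: [-1.571, 0.0, 2.306]
wrist_force: [0.3, 0.5, -2.5]
finger_gap: 63.4
```

```bash
python3 mv.py 503.3 -1.5 256 132.1;  python3 shot.py 12 280 50 120 120 310 190 120 120
python3 - <<'E'
from h import *
q=cloud(pickle.load(open("side12.pkl","rb"))).reshape(-1,3)
th=np.radians(42.1);O=np.array([375.1,-307.4])
M=np.array([[np.cos(th),-np.sin(th)],[np.sin(th),np.cos(th)]])
l=(q[:,:2]-O)@M
from scipy.optimize import least_squares
for z0 in range(130,270,12):
  k=l[(np.hypot(l[:,0],l[:,1])<50)&(q[:,2]>z0)&(q[:,2]<z0+12)]
  if len(k)>10:
    r=least_squares(lambda v:np.hypot(k[:,0]-v[0],k[:,1]-v[1])-v[2],[0,0,30],loss="soft_l1");print(z0,len(k),np.round(r.x,1))
E
```

```text
clock 20.9 pos [ 374.5 -306.9  255.5] yaw 132.1 F [ 0.3  0.5 -2.5] gap 63.4 q [-0.84  0.26  1.61 -0.    1.27  1.56]
->  503.3 -1.5 256.0 132.1 tx ty tz [ 14.01  -0.06 -30.04] turn 0.0 alt 0.0
142 56 [ 0.6  0.6 27.9]
154 63 [ 1.6  1.5 27. ]
166 56 [ 0.3  1.  28. ]
178 58 [ 2.2  2.6 26.4]
190 64 [ 0.4  1.9 27.3]
202 63 [ 0.4  1.2 27.7]
214 63 [ 1.2  1.5 27.5]
226 56 [ 0.2  0.1 28.4]
238 47 [ -2.7 -10.9  42.3]
250 90 [ -1.9 -20.   51. ]
262 222 [  9.7 -29.   49.4]
```

View pics/s12.png

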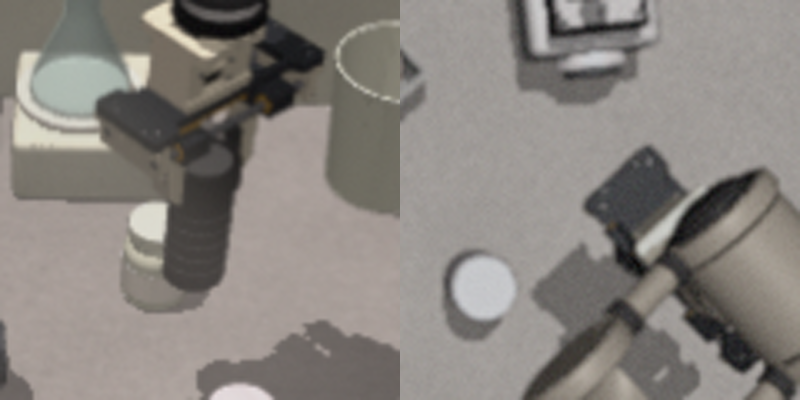

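Emit:
step_arm([
  {"tx": 2, "ty": 0, "tz": -4, "turn": 0},
  {"tx": 14, "ty": 0, "tz": -30, "turn": 0},
  {"tx": 14, "ty": 0, "tz": -30, "turn": 0},
  {"tx": 14, "ty": 0, "tz": -30, "turn": 0},
  {"tx": 14, "ty": 0, "tz": -30, "turn": 0},
  {"tx": 14, "ty": 0, "tz": -30, "turn": 0},
  {"tx": 14, "ty": 0, "tz": -30, "turn": 0},
  {"tx": 14, "ty": 0, "tz": -30, "turn": 0},
  {"tx": 14, "ty": 0, "tz": -30, "turn": 0},
  {"tx": 14, "ty": 0, "tz": -30, "turn": 0},
])

```text
clock: 22.0
position: [502.6, -2.9, 254.5]
orientation: [-1.569, -0.001, 2.306]
wrist_force: [-0.4, -1.3, -1.5]
finger_gap: 63.5
```

```bash
cat > m.py <<'E'
import sys
from h import *
from scipy.optimize import least_squares
q=cloud(pickle.load(open(f"side{sys.argv[1]}.pkl","rb"))).reshape(-1,3)
th=np.radians(42.1);O=np.array([504.5,0.2])
M=np.array([[np.cos(th),-np.sin(th)],[np.sin(th),np.cos(th)]])
l=(q[:,:2]-O)@M
for z0 in range(int(sys.argv[2]),int(sys.argv[3]),12):
  k=l[(abs(l[:,0])<36)&(abs(l[:,1])<34)&(q[:,2]>z0)&(q[:,2]<z0+12)]
  if len(k)>10:
    r=least_squares(lambda v:np.hypot(k[:,0]-v[0],k[:,1]-v[1])-v[2],[0,0,28],loss="soft_l1");print(z0,len(k),np.round(r.x,1))
k=l[(abs(l[:,0])<40)&(l[:,1]<-42)&(l[:,1]>-125)&(q[:,2]>100)&(q[:,2]<122)]
if len(k): print("jarcap",cv2.minEnclosingCircle(k.astype(np.float32)),len(k))
k=l[(abs(l[:,0])<60)&(l[:,1]>36)&(l[:,1]<125)&(q[:,2]>85)&(q[:,2]<125)]
if len(k): print("cup",k.min(0),k.max(0))
E
python3 mv.py 503.3 -1.5 256 132.1;  python3 shot.py 13 230 110 130 130 240 150 120 120; python3 m.py 13 125 260
```

```text
clock 22.0 pos [502.6  -2.9 254.5] yaw 132.1 F [-0.4 -1.3 -1.5] gap 63.5 q [-0.16  0.29  1.56 -0.    1.29  2.25]
->  503.3 -1.5 256.0 132.1 tx ty tz [ 0.06 -0.15 -0.14] turn -0.0 alt -0.0
137 46 [-2.6 -0.6 27.7]
149 66 [-1.9 -0.1 27.4]
161 65 [-2.3 -0.5 27.7]
173 65 [-2.3 -0.4 27.8]
185 71 [-2.  -0.3 27.6]
197 65 [-2.1 -0.3 27.5]
209 71 [-2.4 -0.6 28.1]
221 69 [-2.5 -0.9 28. ]
233 33 [-4.9 -4.9 32.9]
245 74 [-2.6 -3.  34. ]
257 306 [ 1.4 -0.9 25.5]
jarcap ((2.0833449363708496, -70.05962371826172), 29.135465621948242) 252
cup [-31.04563914  36.0755481 ] [34.03085429 99.0861179 ]
```

View pics/s13.png

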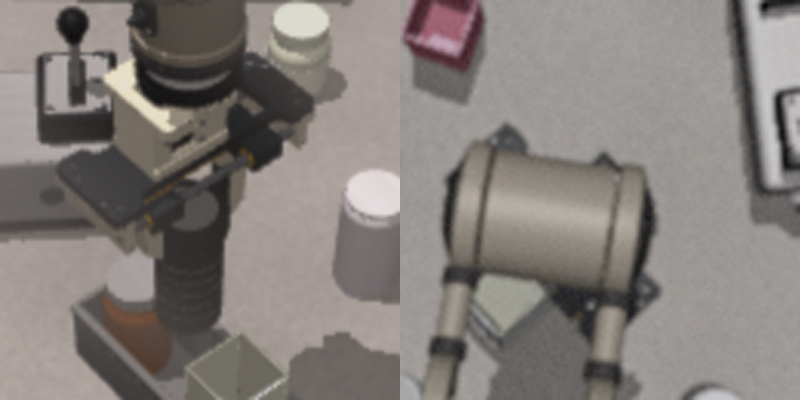

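Emit:
step_arm([
  {"tx": -0.1, "ty": 3, "tz": -0.2, "turn": 0},
  {"tx": -0.1, "ty": 6, "tz": -0.2, "turn": 0},
  {"tx": -0.1, "ty": 6, "tz": -0.2, "turn": 0},
  {"tx": -0.1, "ty": 6, "tz": -0.2, "turn": 0},
])

```text
clock: 22.5
position: [505.5, -2.3, 196.0]
orientation: [-1.57, -0.0, 2.305]
wrist_force: [0.7, -0.5, -0.9]
finger_gap: 63.3
```

```bash
python3 mv.py 504 -1 122 132.1;  python3 shot.py 14 230 130 130 130 240 150 120 120; python3 m.py 14 90 200
```

```text
clock 22.5 pos [505.5  -2.3 196. ] yaw 132.1 F [ 0.7 -0.5 -0.9] gap 63.3 q [-0.16  0.35  1.65 -0.    1.14  2.25]
->  504.0 -1.0 122.0 132.1 tx ty tz [0.19 7.4  0.02] turn -0.0 alt -0.0
90 31 [ 1.1 -2.9 27.3]
102 54 [ 0.3 -2.1 27.8]
114 58 [ 0.7 -1.4 27.5]
126 65 [ 0.2 -1.9 27.9]
138 62 [ 0.1 -1.9 27.8]
150 57 [-0.4 -2.9 28.5]
162 55 [ 0.2 -2.1 27.9]
174 39 [-3.8 -5.7 33.5]
186 60 [-0.9 -4.2 33.6]
198 266 [ 3.9 -0.8 24.6]
jarcap ((15.465362548828125, -61.670814514160156), 20.754592895507812) 38
cup [-30.00702372  36.06510859] [34.0755539  99.16936936]
```

View pics/s14.png

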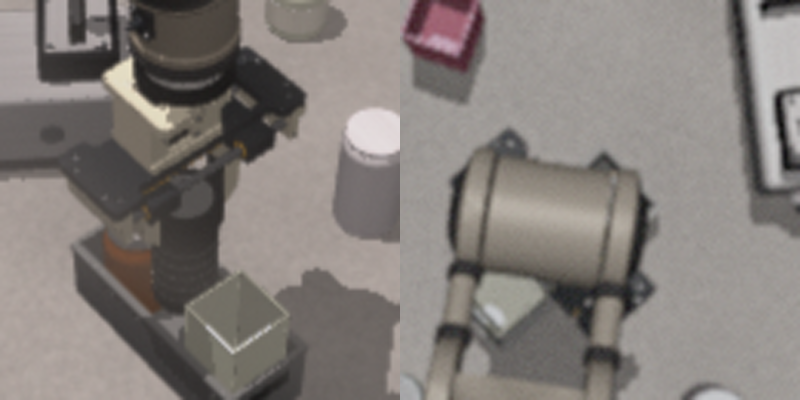

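Emit:
step_arm([
  {"tx": 0, "ty": 2, "tz": 0, "turn": 0},
  {"tx": 0, "ty": 4, "tz": 0, "turn": 0},
  {"tx": 0, "ty": 5.6, "tz": 0, "turn": 0},
  {"tx": 0, "ty": 6.6, "tz": 0, "turn": 0},
  {"tx": 0, "ty": 7, "tz": 0, "turn": 0},
  {"tx": 0, "ty": 7.1, "tz": 0, "turn": 0},
  {"tx": 0, "ty": 7.1, "tz": 0, "turn": 0},
])

```text
clock: 23.3
position: [506.0, -1.6, 125.3]
orientation: [-1.572, 0.001, 2.306]
wrist_force: [0.5, -0.5, -1.9]
finger_gap: 63.2
```

Emit:
step_arm([
  {"tx": 0, "ty": 0.1, "tz": 0, "turn": 0},
  {"tx": 0, "ty": 0.2, "tz": 0, "turn": 0},
  {"tx": 0, "ty": 0.2, "tz": 0, "turn": 0},
])

```text
clock: 23.6
position: [505.5, -1.5, 122.7]
orientation: [-1.571, 0.0, 2.306]
wrist_force: [-0.4, 0.7, -2.6]
finger_gap: 63.7
```

Emit:
step_arm([
  {"tx": 0, "ty": 0.1, "tz": 0, "turn": 0},
  {"tx": 0, "ty": 0.2, "tz": 0, "turn": 0},
  {"tx": 0, "ty": 0.2, "tz": 0, "turn": 0},
])

```text
clock: 23.9
position: [505.7, -1.5, 121.0]
orientation: [-1.571, 0.001, 2.306]
wrist_force: [-1.4, 0.3, 3.9]
finger_gap: 63.1
```

Contact. Release slowly and retreat.

Emit:
step_arm([
  {"tx": 0, "ty": 0, "tz": 0, "turn": 0},
  {"tx": 0, "ty": 0, "tz": 0, "turn": 0},
  {"tx": 0, "ty": 0, "tz": 0, "turn": 0},
  {"tx": 0, "ty": 0, "tz": 0, "turn": 0},
], gripper=8.2)

```text
clock: 24.3
position: [505.5, -1.5, 120.4]
orientation: [-1.571, 0.0, 2.306]
wrist_force: [0.1, 0.5, -0.3]
finger_gap: 81.8
```

Emit:
step_arm([
  {"tx": 0, "ty": -2, "tz": 0, "turn": 0},
  {"tx": 0, "ty": -6, "tz": 0, "turn": 0},
  {"tx": 0, "ty": -11, "tz": 0, "turn": 0},
  {"tx": 0, "ty": -16, "tz": 0, "turn": 0},
  {"tx": 0, "ty": -16, "tz": 0, "turn": 0},
])

```text
clock: 24.8
position: [508.4, -1.8, 287.4]
orientation: [-1.579, 0.011, 2.306]
wrist_force: [1.0, -0.1, 0.2]
finger_gap: 82.1
```

```bash
python3 mv.py 450 -330 290 132.1
```

```text
clock 24.8 pos [508.4  -1.8 287.4] yaw 132.1 F [ 1.  -0.1  0.2] gap 82.1 q [-0.15  0.27  1.5  -0.    1.35  2.25]
->  450.0 -330.0 290.0 132.1 tx ty tz [-20.41  -0.26  26.35] turn 0.0 alt 0.0
```

Emit:
step_arm([
  {"tx": -20, "ty": 0, "tz": 26, "turn": 0},
  {"tx": -20, "ty": 0, "tz": 26, "turn": 0},
  {"tx": -20, "ty": 0, "tz": 26, "turn": 0},
  {"tx": -20, "ty": 0, "tz": 26, "turn": 0},
  {"tx": -20, "ty": 0, "tz": 26, "turn": 0},
  {"tx": -20, "ty": 0, "tz": 26, "turn": 0},
  {"tx": -20, "ty": 0, "tz": 26, "turn": 0},
  {"tx": -20, "ty": 0, "tz": 26, "turn": 0},
  {"tx": -20, "ty": 0, "tz": 26, "turn": 0},
])

```text
clock: 25.7
position: [446.5, -324.3, 279.7]
orientation: [-1.571, -0.002, 2.305]
wrist_force: [0.3, 0.2, 0.0]
finger_gap: 81.9
```

```bash
python3 mv.py;  python3 shot.py 15 130 80 280 300 150 100 280 300; python3 m.py 15 70 140
python3 - <<'E'
from h import *
from scipy.optimize import least_squares
for n in ["side","top"]:
  p=cloud(pickle.load(open(n+"15.pkl","rb"))).reshape(-1,3)
  for yc in (305,-263):
    k=p[(abs(p[:,0]-615)<35)&(abs(p[:,1]-yc)<50)&(p[:,2]>200)&(p[:,2]<245)]
    if len(k)<15: print(n,yc,"few");continue
    r=least_squares(lambda q:np.linalg.norm(k-q,axis=1)-15,[615,yc,220],loss="soft_l1",f_scale=2);print(n,len(k),r.x)
  a=cloud(pickle.load(open(n+"0.pkl","rb")));b=cloud(pickle.load(open(n+"15.pkl","rb")))
  for nm,x,y,z in [("jug",397,316,100),("beaker",353,170,95),("reagent",401,425,130),("tub",398,-430,80),("can",336,-156,110),("pink",729,109,105)]:
    f=lambda w:(lambda k:(len(k),np.round(np.median(k,0),1)))((lambda s:s[(abs(s[:,0]-x)<45)&(abs(s[:,1]-y)<45)&(s[:,2]>z)&(s[:,2]<z+20)])(w.reshape(-1,3)))
    print(n,nm,f(a),f(b))
E
```

```text
clock 25.7 pos [ 446.5 -324.3  279.7] yaw 132.1 F [0.3 0.2 0. ] gap 81.9 q [-0.77  0.37  1.38  0.    1.39  1.64]
70 24 [-4.7 -2.  33. ]
82 32 [ 2.6 -1.7 26.6]
94 26 [ 1.7 -1.1 27.4]
106 40 [ 0.1 -3.  32.9]
118 177 [ 4.8  2.1 25.7]
130 254 [ 2.3  0.4 22.1]
jarcap ((0.6531095504760742, -68.64615631103516), 28.988384246826172) 291
cup [-30.59906488  36.05390123] [34.04946609 99.83376838]
side 166 [618.31092431 305.35132355 223.15926714]
side 104 [ 619.31328548 -261.68199788  222.30155905]
side jug (332, array([398.6, 307.8, 113.2])) (329, array([397.3, 307.6, 113.3]))
side beaker (245, array([351.9, 155.2, 106. ])) (235, array([352.6, 155.3, 106.3]))
side reagent (166, array([401.9, 426.2, 140.4])) (166, array([402.7, 425.9, 140.4]))
side tub (214, array([ 401.1, -426.4,   89.8])) (220, array([ 401.3, -423.2,   90.5]))
side can (311, array([ 336.8, -153.4,  119.7])) (314, array([ 336.9, -152.3,  119.5]))
side pink (282, array([730.9, 111. , 114.5])) (292, array([730.1, 112. , 113.8]))
top 80 [613.43595014 305.25609411 220.64439271]
top 68 [ 614.55332102 -263.71225698  220.52301636]
top jug (117, array([398.6, 325.2, 112.8])) (111, array([395.6, 327.1, 113.3]))
top beaker (79, array([343.5, 168.8, 107.2])) (79, array([343.6, 169.4, 106.4]))
top reagent (72, array([399.8, 422.5, 138.6])) (68, array([399.8, 423.6, 138.9]))
top tub (272, array([ 397.6, -430.2,   89.7])) (0, array([nan, nan, nan]))
top can (278, array([ 336.1, -158.7,  119.2])) (279, array([ 336. , -159. ,  118.9]))
top pink (103, array([726.7, 109.1, 115.4])) (104, array([726.3, 106. , 115.2]))
  return _methods._mean(a, axis=axis, dtype=dtype,
  ret = um.true_divide(
```

View pics/s15.png

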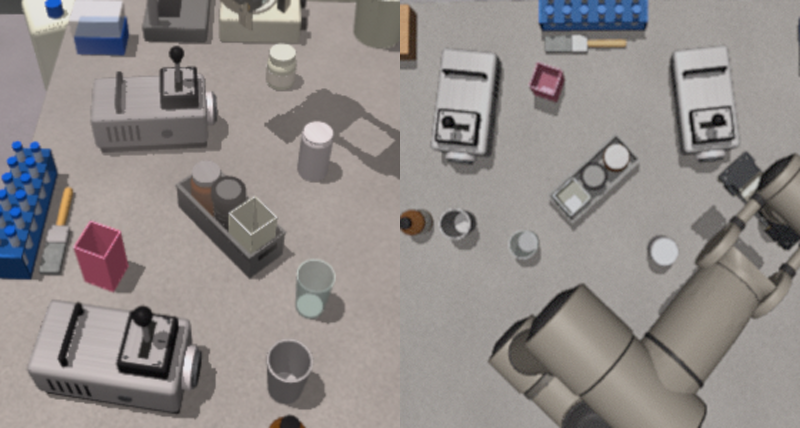

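```bash
python3 -c "
from workcell import robot
print(robot.job_done()); print(robot.sense()['clock'])"
```

```text
the job is handed in; nothing more can be done
None
the job is handed in; nothing more can be done
```

I set both levers to off first, gripping each knob and carrying it along its arc. I then placed the white pulp cup, and after it the pusher, into the crate beside the jar, easing each onto the floor. Wrist force was about 4 N when each one touched down. I handed the job in at about 26 s of the 72 s allowed.

**Levers:** In the last pictures both knobs stand upright at about 222 mm, within about 1 mm of their switch-case centres. Neither lever overshot.

**Crate:** The jar, pusher and cup stand upright in a row. The cup is square to the crate, about 5 mm from the end wall, and the pusher's cap is about 5 mm clear of the cup.

**Everything else:** The jug, beaker, reagent, can and pink cup read within about 3 mm of their starting positions. That is measurement scatter, and nothing was touched.

**Disagreements and gaps:** The two cameras differ by up to about 5 mm in x, so I used averages and side-camera positions relative to the crate. The arm hid the tub from the top view at the end. The side view shows it standing, about 3 mm from its first reading.

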